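# Stir the heaped ballast beads level

## Task

The brass ballast beads in the turntable's round aluminium pan are heaped in two piles. Take the standing stirrer from its cork mat, lower its foot almost to the pan's floor just inside the rim's lug, and stir anticlockwise (seen from above) from there, keeping the foot low, for at least two full turns back to the lug and until all six beads lie on the floor with none on top of another. Then stand the stirrer upright on its mat again with its whole foot on the cork; keep every bead in the pan, and leave the pan and the other things on the bench where they are.

Things in the scene. Friction and masses are not known exactly. Their poses are not given: they have to be found in the camera images.
- pan: Open round aluminium ballast pan, loose but heavy (about 2.5 kg), standing on the bench. Outside diameter 190 mm, height 45 mm, wall 7 mm (inside radius 88 mm); its inner floor is 10 mm above the bench. Origin: centre of its underside; z up; x points to its lug. It may be turned any way. The two piles of beads lie 36 mm from its centre, on its +y and -y sides.
- pan_lug (a point): Middle of the top of the single square lug (26 mm wide, 10 mm thick) that sticks out from the pan's rim along the pan's +x axis; 105 mm from the pan's centre, 44 mm above the bench. At the start the pan's floor is free of beads just inside the lug.
- mat: Round cork mat, 100 mm across, 4 mm thick, fixed to the bench; origin at the centre of its underside. The stirrer stands on it at the start.
- stirrer: Stirrer, 130 mm tall, about 0.22 kg, standing loose on its own foot. Origin: centre of the foot's underside; z up the shaft. Steel foot disc 28 mm across, 14 mm thick; steel shaft 12 mm across from 14 to 64 mm; square wooden grip 24 x 24 mm (flats facing its x and y) from 64 to 130 mm, to be pinched firmly from above. To stir, circle it 30 to 40 mm from the pan's centre (further out, beads wedge against the wall), 3 to 10 mm over the floor.
- bead1: Brass bead, pill-shaped: 18 mm thick, 35 mm long with round ends, 40 g. Origin at its centre, 9 mm above the pan's floor when it lies there; x along its length. At the start it lies on the floor beside another, with a third across the two.
- bead2: Brass bead, pill-shaped: 18 mm thick, 35 mm long with round ends, 40 g. Origin at its centre, 9 mm above the pan's floor when it lies there; x along its length. At the start it lies on the floor beside another, with a third across the two.
- bead3: Brass bead, pill-shaped: 18 mm thick, 35 mm long with round ends, 40 g. Origin at its centre, 9 mm above the pan's floor when it lies there; x along its length. At the start it lies across two others, 27 mm above the floor.
- bead4: Brass bead, pill-shaped: 18 mm thick, 35 mm long with round ends, 40 g. Origin at its centre, 9 mm above the pan's floor when it lies there; x along its length. At the start it lies on the floor beside another, with a third across the two.
- bead5: Brass bead, pill-shaped: 18 mm thick, 35 mm long with round ends, 40 g. Origin at its centre, 9 mm above the pan's floor when it lies there; x along its length. At the start it lies on the floor beside another, with a third across the two.
- bead6: Brass bead, pill-shaped: 18 mm thick, 35 mm long with round ends, 40 g. Origin at its centre, 9 mm above the pan's floor when it lies there; x along its length. At the start it lies across two others, 27 mm above the floor.
- driver_a: Long screwdriver, 180 mm, black handle, lying in the middle of the bench between pan and mat; bystander.
- driver_b: Short screwdriver, 150 mm, black handle, lying towards the robot's right; bystander.
- level: White spirit-level block, 60 x 100 x 24 mm, towards the robot's left; bystander.
- clamp: Record clamp, dark round puck 76 mm across and 62 mm tall with a narrower top; bystander, in front of the turntable.

How it is judged:
By the outcome, as a careful person would: the job done as asked, in the order asked, and still so for the second after the job is handed in, with the robot touching nothing.
It also fails if it takes over 64 s, if anything falls off the work surface, if the arm or the gripper's body presses on something with over 40 N, if the wrist force passes 120 N, or if a joint passes its speed limit or range.

## Robot

A 7-joint arm with a two-finger parallel gripper is mounted at the origin on the work surface. World frame = base frame: x ahead of the robot, y to its left, z up, the work surface at z = 0. Lengths are in m, angles in rad, forces in N, time in s.
With the tool pointing down it reaches from about 0.4 to 0.875 m from the base axis. Payload 19.3 kg.
Tool frame: the origin (TCP) lies at the very end of the fingers, on their centre line; the grasp point (between the pads) lies 19 mm behind it; y points along the fingers, x is the direction in which the jaws open and shut, and the axes are right-handed (so a half turn about y gives the same grasp; the last joint's range is limited). The gripper opens to 85 mm and grips with 20 to 120 N. Pads are 22 mm wide; open, the fingers measure 114 mm over their backs; the gripper's body (76 mm by 85 mm) begins 54 mm behind the grasp point. The pads swing forward as they close: fully open they stand 13 mm farther back than shut.
Start: joints at [1.17, 0.521, -0.036, 1.599, 0.021, 1.021, -0.113], TCP at [0.203, -0.591, 0.231] pointing down, gripper open.
Joint ranges: [-2.91, 2.91], [-0.3, 2.13], [-1.5, 1.42], [0.17, 2.43], [-1.26, 4.41], [0.16, 1.93], [-2.52, 2.52]. Speed limits (rad/s): [1.89, 1.89, 2.39, 2.39, 3.01, 3.01, 3.01].

## Interface

Orientations are given as [roll, pitch, yaw] about the fixed x, y, z axes, in that order (R = Rz(yaw) Ry(pitch) Rx(roll)).
In Python, from workcell import bot gives the robot as it stands. The module is installed in compiled form; this text tells all that it offers.
- The arm moves only by the shell command python3 -m crank 'ROWS' [FORCE]. ROWS is JSON, a list of rows, each an object of numbers: "hand": the closure, from 0 (fully open) to 1 (shut); "dx", "dy", "dz": the shift along the tool's x, y, z in mm; "yaw": the turn about the tool's y in rad. In form: [{"hand": .., "dx": .., "dy": .., "dz": .., "yaw": ..}, ...]. A call has 1 to 12 rows; each row is the pose to reach, as a shift and turn from the pose commanded when the call began, along the tool's axes at that moment; what a row does not reach only later rows make up. A row lasts 1/12 s, in which the tool goes at most 41.7 mm and 7.16 degrees, less where a joint would pass 70% of its speed; a pose out of reach is approached as far as the arm can. A call with a gripper value outside its range is refused whole. The fingers move at their own pace and stop on an object; FORCE is the grip in N (left out, the last holds). Time passes only in rows, so rows that repeat a pose let the fingers close. It gives the time, the measured TCP pose, the force and the opening at its end, in the units of the state.
- bot.observe(): the state, without advancing time (a new reading comes with each control period).
- bot.grab_frame(name): name is "side" or "top" or "wrist"; returns the picture (480x640x3 uint8, red, green, blue); there is no depth.
- bot.camera_info(name): a dict with "fx", "fy", "cx", "cy" (pixels), "rvec" (rotation vector, rad) and "tvec" (3), from world to camera coordinates, as OpenCV has them. Camera axes: x right, y down, z forward; pixel columns grow to the right and rows downward; lengths in m; the calibration is good to about 2 mm. The wrist camera is an equidistant fisheye: a pixel r from the principal point sees the ray r / f radians off the axis. A picture is of the moment at which its call begins: read the wrist's pose just before it. camera_info takes no time and is no camera call; for the wrist camera it gives the pose at the moment of the call.
- bot.job_done(): hands the job in, once; it reports no verdict.
The state is a dict: "clock": time; "qpos": joint angles; "qd": joint speeds; "joint_efforts": joint torques, N m; "position": TCP position; "tool_rot": TCP orientation; "force": force on the tool from outside, world axes, zero at the start; "moment": the same for the moment, N m; "grip_width": finger opening in m.
Only numpy, scipy, OpenCV 4.12 (cv2) and the standard library are available. Lean on these libraries where they do the work, as an engineer would, in place of code of your own. Each camera call takes 0.05 s, during which the arm holds its last target.

## Working session

There is one attempt and no reset: what is moved stays moved. The work goes in short steps, Python scripts to look and compute and a shell command to move; the robot and the scene stay as the last step left them, time stands still between calls to the robot, and variables do not carry over. Pictures are saved under pics/ and viewed, and the job is handed in when it is done.

```bash
ls; mkdir -p pics; python3 - <<'E'
from workcell import bot
import cv2
s=bot.observe(); print({k:s[k] for k in ('clock','position','tool_rot','force','grip_width','qpos')})
for n in ('side','top','wrist'):
    print(n,bot.camera_info(n))
    cv2.imwrite(f'pics/{n}0.png',bot.grab_frame(n)[:,:,::-1])
E
```

```text
pics
{'clock': 0.0, 'position': array([ 0.20284397, -0.59079178,  0.23072252]), 'tool_rot': array([-1.57086856e+00,  1.15850019e-03, -1.23998499e+00]), 'force': array([-0.09817059,  0.47848172,  0.66605391]), 'grip_width': 0.085324438160874, 'qpos': array([ 1.16981179,  0.52200232, -0.03633169,  1.60003719,  0.0211887 ,
        1.02109847, -0.11276152])}
side {'fx': 447.7274573328168, 'fy': 447.7274573328168, 'cx': 321.50090742346123, 'cy': 247.4325288330326, 'rvec': array([ 0.15389567, -2.92689488,  1.08958605]), 'tvec': array([0.53934287, 0.07841989, 0.97112082])}
top {'fx': 601.9507336759393, 'fy': 601.9507336759393, 'cx': 317.61749379947605, 'cy': 242.71197403668748, 'rvec': array([ 2.15677698, -2.20164922,  0.09033502]), 'tvec': array([0.00307212, 0.53694926, 1.35729387])}
wrist {'fx': 371.64829954431775, 'fy': 371.64829954431775, 'cx': 320.71690585341173, 'cy': 234.76972005804254, 'rvec': array([-2.32967162,  1.66446715,  0.2762048 ]), 'tvec': array([-0.62375455, -0.04160361,  0.38068683])}
```

View pics/top0.png

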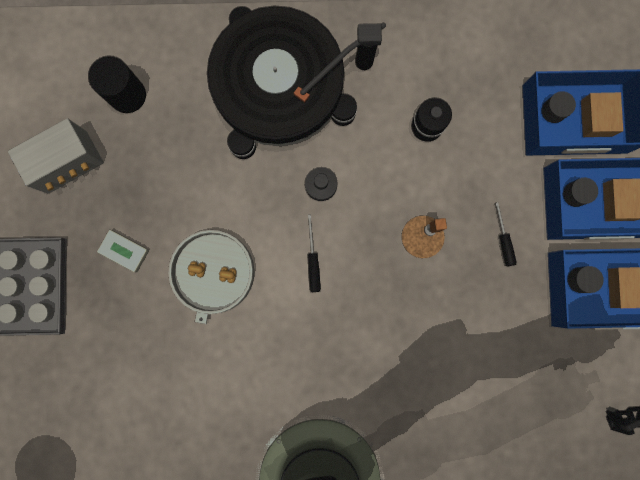

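View pics/side0.png

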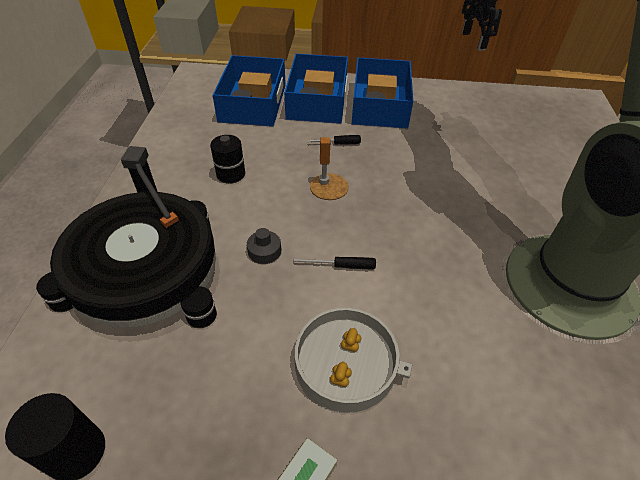

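View pics/wrist0.png

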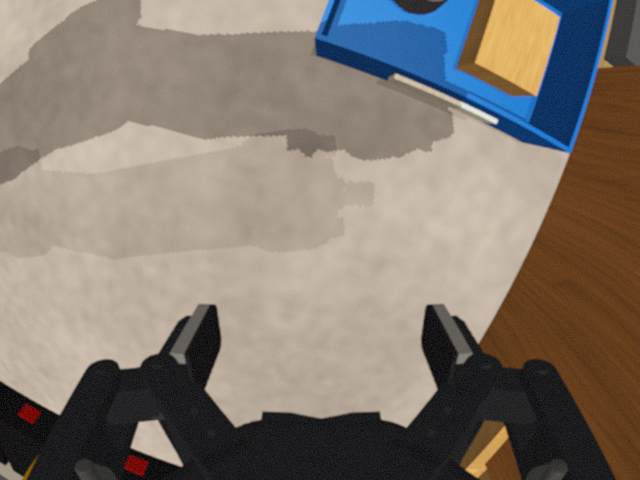

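Top view: pan centre around (211,270), lug (201,318), mat (423,236), stirrer grip top (440,225), bead piles (197,269) and (228,274). The side view shows the same layout and the stirrer upright. Next I'll measure these.

```bash
cat > h.py <<'E'
import numpy as np, cv2
from workcell import bot
from scipy.spatial.transform import Rotation as Rn
def cam(n):
    c=bot.camera_info(n); R=cv2.Rodrigues(np.array(c['rvec']))[0]; t=np.array(c['tvec']); return c,R,t,-R.T@t
def ray(n,u,v,C=None):
    c,R,t,o=C or cam(n)
    x=(u-c['cx'])/c['fx']; y=(v-c['cy'])/c['fy']
    if n=='wrist':
        r=np.hypot(x,y); d=np.array([x/r*np.sin(r),y/r*np.sin(r),np.cos(r)]) if r>1e-9 else np.array([0,0,1.])
    else: d=np.array([x,y,1.])
    return o,R.T@d
def onplane(n,u,v,z,C=None):
    o,d=ray(n,u,v,C); return o+d*(z-o[2])/d[2]
def tri(a,b):
    (o1,d1),(o2,d2)=a,b
    d1=d1/np.linalg.norm(d1); d2=d2/np.linalg.norm(d2)
    k=np.linalg.lstsq(np.c_[d1,-d2],o2-o1,rcond=None)[0]
    p,q=o1+k[0]*d1,o2+k[1]*d2
    return (p+q)/2,np.linalg.norm(p-q)
def proj(n,P,C=None):
    c,R,t,o=C or cam(n); p=R@np.asarray(P,float)+t
    if n=='wrist':
        th=np.arctan2(np.hypot(p[0],p[1]),p[2]); s=th/np.hypot(p[0],p[1])
        return c['cx']+c['fx']*p[0]*s,c['cy']+c['fy']*p[1]*s
    return c['cx']+c['fx']*p[0]/p[2],c['cy']+c['fy']*p[1]/p[2]
def circ(P):
    P=np.asarray(P); A=np.c_[2*P,np.ones(len(P))]
    s=np.linalg.lstsq(A,(P**2).sum(1),rcond=None)[0]
    return s[:2],np.sqrt(s[2]+s[0]**2+s[1]**2)
E
python3 - <<'E'
from h import *
im=cv2.imread('pics/top0.png'); hsv=cv2.cvtColor(im,cv2.COLOR_BGR2HSV)
for n,u,v in [('mat',412,245),('grip',440,226),('bead',195,268),('panrim',250,270),('floor',211,250),('lug',201,318),('bench',330,330)]: print(n,hsv[v,u])
for n in('top','side'): print(n,cam(n)[3])
cv2.imwrite('pics/a.png',np.hstack([cv2.resize(im[220:340,150:270],(400,400),interpolation=cv2.INTER_CUBIC),cv2.resize(im[190:270,385:465],(400,400),interpolation=cv2.INTER_CUBIC)]))
E
```

```text
mat [ 14 127 135]
grip [ 13 151 140]
bead [ 19 144 147]
panrim [ 43  20 156]
floor [ 39  21 157]
lug [15 16 65]
bench [ 17  42 122]
top [ 0.42307829 -0.00647506  1.39697295]
side [0.49684708 0.62620589 0.77532266]
```

View pics/a.png

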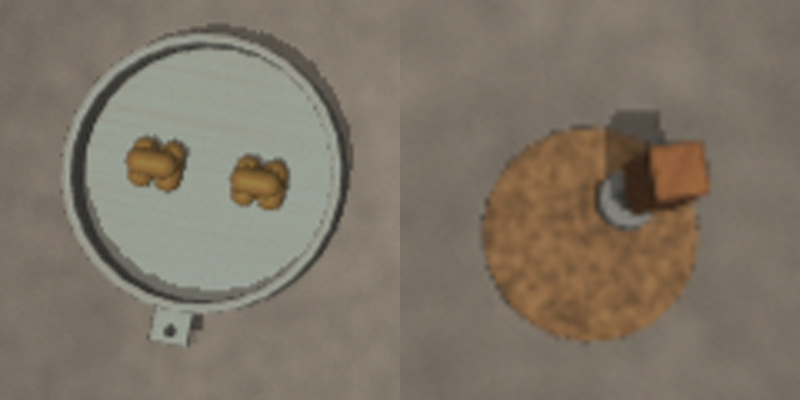

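```bash
python3 - <<'E'
from h import *
C=cam('top')
im=cv2.imread('pics/top0.png'); hsv=cv2.cvtColor(im,cv2.COLOR_BGR2HSV); H,S,V=cv2.split(hsv)
# mat
m=((H<22)&(S>95)).astype(np.uint8); m[:, :385]=0;m[:,470:]=0;m[:190]=0;m[275:]=0
cs,_=cv2.findContours(m,0,cv2.CHAIN_APPROX_NONE); c=max(cs,key=cv2.contourArea)[:,0]
sel=[p for p in c if not(p[0]>423 and p[1]<232)]
P=[onplane('top',*p,.004,C)[:2] for p in sel]; print('mat',circ(P))
g=((S>135)&(V>120)&(H<14)).astype(np.uint8); g[:,:432]=0;g[:215]=0;g[236:]=0;g[:,450:]=0
g=cv2.morphologyEx(g,cv2.MORPH_OPEN,np.ones((3,3)))
cs,_=cv2.findContours(g,0,cv2.CHAIN_APPROX_NONE); c=max(cs,key=cv2.contourArea)
r=cv2.minAreaRect(c);print(r)
gt=onplane('top',*r[0],.134,C);print('grip top',gt)
b=[onplane('top',*q,.134,C)[:2] for q in cv2.boxPoints(r)]
for i in range(4):
    e=b[(i+1)%4]-b[i]; print(np.linalg.norm(e),np.degrees(np.arctan2(e[1],e[0]))%90)
# foot disc: visible grey left-bottom arc
f=((S<60)&(V>110)).astype(np.uint8); f[:,:422]=0;f[:,440:]=0;f[:222]=0;f[237:]=0
print('foot px',np.argwhere(f)[:,::-1].mean(0))
# pan
k=((S<32)&(V>90)).astype(np.uint8);k[:,:160]=0;k[:,262:]=0;k[:222]=0;k[332:]=0
cs,_=cv2.findContours(k,0,cv2.CHAIN_APPROX_NONE); c=max(cs,key=cv2.contourArea)[:,0]
P=np.array([onplane('top',*p,.045,C)[:2] for p in c])
ctr,R=circ(P)
for _ in range(5):
    d=np.abs(np.linalg.norm(P-ctr,axis=1)-R); ctr,R=circ(P[d<np.percentile(d,70)])
print('pan',ctr,R)
d=np.linalg.norm(P-ctr,axis=1)
L=P[d>.103]; print('lug pts',len(L),L.mean(0),d.max())
v=L.mean(0)-ctr; print('lug dir deg',np.degrees(np.arctan2(v[1],v[0])))
lp=onplane('top',150+170/400*120,220+327/400*120,.044,C)[:2]-ctr;print('hole',np.linalg.norm(lp),np.degrees(np.arctan2(lp[1],lp[0])))
bm=((S>90)&(H<30)).astype(np.uint8);bm[:,:165]=0;bm[:,255:]=0;bm[:225]=0;bm[312:]=0
n,_,st,ce=cv2.connectedComponentsWithStats(bm)
for i in range(1,n):
    if st[i,4]>30:
        q=onplane('top',*ce[i],.03,C)[:2]-ctr;print('pile',np.linalg.norm(q),np.degrees(np.arctan2(q[1],q[0])))
# side check
Cs=cam('side')
for nm,p in [('grip top',gt),('pan',[*ctr,.01])]: print(nm,proj('side',p,Cs))
E
```

```text
mat (array([ 0.54772339, -0.25223561]), np.float64(0.048290818618773254))
((440.5, 223.5), (9.0, 9.0), 90.0)
grip top [ 0.56297498 -0.26800202  0.134     ]
0.019005079167094444 88.81744412629065
0.019113970777135923 87.8214625274606
0.018981510432925588 88.8179690466968
0.019113749503632826 87.89211107059285
foot px [428.5        231.66666667]
pan [0.47552551 0.23479992] 0.09351475767599049
lug pts 22 [0.36555657 0.25654809] 0.11772157437288351
lug dir deg 168.81316636220058
hole 0.10600702160642336 168.57370159883322
pile 0.03447775451416942 78.48245095386663
pile 0.037217577471207755 -101.34158153205962
grip top (np.float64(324.83281776749493), np.float64(138.9011028612549))
pan (np.float64(344.8941681565224), np.float64(358.7232797537305))
```

Sizes check out: pan R 93.5 mm against 95, mat 48.3 against 50, lug at 106 mm, piles at about 36 mm. Pan centre is (0.476,0.235) with the lug at 168.7°. The stirrer is near (0.561,-0.268). I'll move above it at the current height.

```bash
python3 -m crank '[{"hand":0,"dx":-4,"dy":0,"dz":10,"yaw":0.01},{"hand":0,"dx":-13,"dy":0,"dz":30,"yaw":0.03},{"hand":0,"dx":-25,"dy":0,"dz":60,"yaw":0.06},{"hand":0,"dx":-40,"dy":0,"dz":95,"yaw":0.09},{"hand":0,"dx":-56,"dy":0,"dz":131,"yaw":0.12},{"hand":0,"dx":-72,"dy":0,"dz":168,"yaw":0.15},{"hand":0,"dx":-88,"dy":0,"dz":205,"yaw":0.18},{"hand":0,"dx":-104,"dy":0,"dz":242,"yaw":0.21},{"hand":0,"dx":-120,"dy":0,"dz":280,"yaw":0.24},{"hand":0,"dx":-135,"dy":0,"dz":316,"yaw":0.26},{"hand":0,"dx":-149,"dy":0,"dz":349,"yaw":0.27},{"hand":0,"dx":-161,"dy":0,"dz":378,"yaw":0.27}]' 60
python3 -m crank '[{"hand":0,"dx":-10,"dy":0,"dz":22,"yaw":0},{"hand":0,"dx":-18,"dy":0,"dz":42,"yaw":0},{"hand":0,"dx":-24,"dy":0,"dz":55,"yaw":0},{"hand":0,"dx":-27,"dy":0,"dz":63,"yaw":0},{"hand":0,"dx":-28,"dy":0,"dz":65,"yaw":0},{"hand":0,"dx":-28,"dy":0,"dz":65,"yaw":0}]'
```

```text
clock: 1.15
position: [0.5099, -0.3137, 0.2312]
tool_rot: [-1.571, 0.0, -1.509]
force: [0.4, 0.4, 0.5]
grip_width: 0.0851
clock: 1.65
position: [0.571, -0.2845, 0.231]
tool_rot: [-1.571, 0.0, -1.51]
force: [-0.2, 1.0, -0.6]
grip_width: 0.0855
```

```bash
python3 - <<'E'
from h import *
C=cam('wrist'); im=bot.grab_frame('wrist')[:,:,::-1].copy(); cv2.imwrite('pics/w1.png',im)
s=bot.observe(); print(s['clock'],s['position'],s['tool_rot'],C[3],C[1].T[:,2])
print(proj('wrist',[.5605,-.268,.134],C),proj('wrist',[.5605,-.268,.004],C),proj('wrist',s['position'],C))
E
```

```text
1.7 [ 0.57052231 -0.28504688  0.23118749] [-1.57144030e+00 -2.40508535e-04 -1.51107576e+00] [ 0.65314639 -0.27911345  0.37331913] [-0.32136791 -0.01907432 -0.94676229]
(np.float64(296.6973033365303), np.float64(249.08919112726957)) (np.float64(304.5211544970166), np.float64(203.53776222930225)) (np.float64(323.03543286355784), np.float64(309.0563544597205))
```

View pics/w1.png

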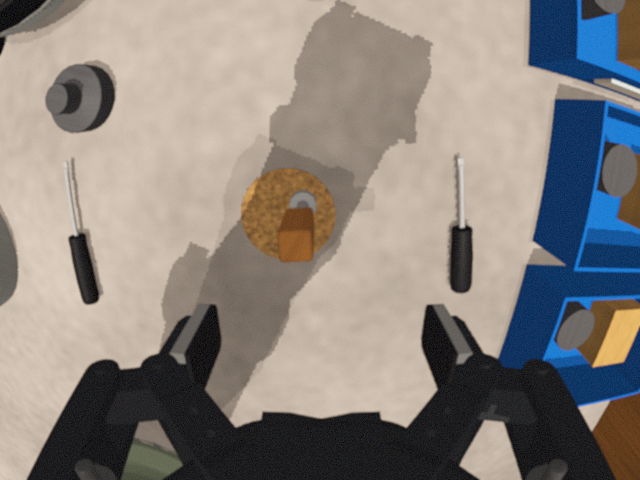

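Wrist view: grip top face centred near (297,248), and the stirrer prediction (296.7,249.1) matches. Foot is at (303,203) on the mat. I'll get the grip's yaw and the foot position from crops.

```bash
python3 - <<'E'
from h import *
im=cv2.imread('pics/w1.png'); c=cv2.resize(im[180:270,240:350],(792,648)[:2] if 0 else (733,600),interpolation=cv2.INTER_CUBIC); cv2.imwrite('pics/w1c.png',c)
E
```

```text
(no output)
```

View pics/w1c.png

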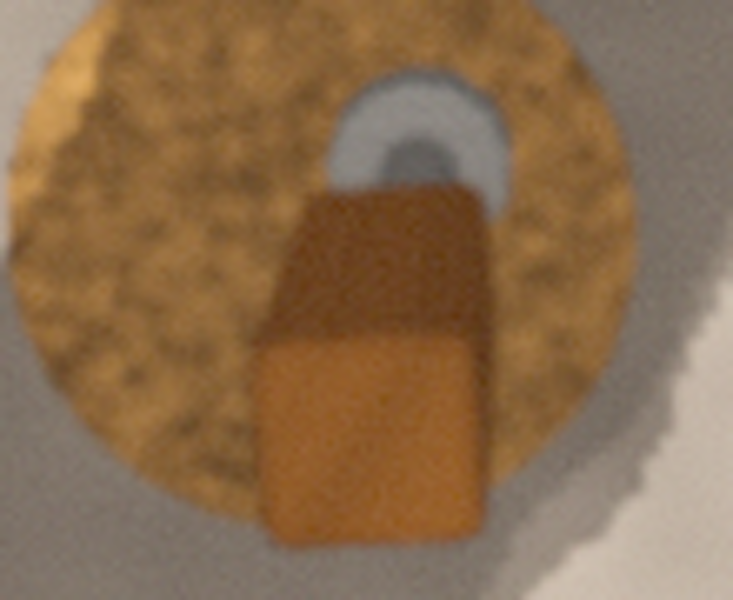

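```bash
python3 - <<'E'
from h import *
C=cam('wrist')
f=lambda x,y,z:onplane('wrist',240+x/6.667,180+y/6.667,z,C)
K=[(258,340),(473,335),(484,540),(268,547)]
b=np.array([f(*k,.134) for k in K]); print(b.mean(0))
for i in range(4):
    e=b[(i+1)%4]-b[i]; print(np.linalg.norm(e),np.degrees(np.arctan2(e[1],e[0])))
print('foot',f(420,160,.018),np.linalg.norm(f(510,160,.018)-f(330,160,.018)))
m=cv2.imread('pics/w1.png'); print('mat',(f(10,255,.004)+f(635,255,.004))/2, np.linalg.norm(f(10,255,.004)-f(635,255,.004)))
E
```

```text
[ 0.56198006 -0.26761682  0.134     ]
0.022001416347311297 -85.26751285111082
0.022609305328445385 -174.22012845249373
0.02279188358496799 95.57034989450301
0.02294187306546819 3.79653693750666
foot [ 0.56295638 -0.26745415  0.018     ] 0.0266566450339745
mat [ 0.54342533 -0.25194408  0.004     ] 0.09828113923254261
```

```bash
python3 -m crank '[{"hand":0,"dx":-6,"dy":2,"dz":-3,"yaw":-0.01},{"hand":0,"dx":-12,"dy":8,"dz":-5,"yaw":-0.02},{"hand":0,"dx":-17,"dy":20,"dz":-7,"yaw":-0.025},{"hand":0,"dx":-17.7,"dy":40,"dz":-7.4,"yaw":-0.025},{"hand":0,"dx":-17.7,"dy":62,"dz":-7.4,"yaw":-0.025},{"hand":0,"dx":-17.7,"dy":84,"dz":-7.4,"yaw":-0.025},{"hand":0,"dx":-17.7,"dy":106,"dz":-7.4,"yaw":-0.025},{"hand":0,"dx":-17.7,"dy":126,"dz":-7.4,"yaw":-0.025},{"hand":0,"dx":-17.7,"dy":141,"dz":-7.4,"yaw":-0.025},{"hand":0,"dx":-17.7,"dy":149,"dz":-7.4,"yaw":-0.025},{"hand":0,"dx":-17.7,"dy":151,"dz":-7.4,"yaw":-0.025},{"hand":0,"dx":-17.7,"dy":151,"dz":-7.4,"yaw":-0.025}]'
python3 - <<'E'
from h import *
print(bot.observe()['position'])
cv2.imwrite('pics/w2.png',bot.grab_frame('wrist')[:,:,::-1])
E
```

```text
clock: 2.7
position: [0.5625, -0.2669, 0.0803]
tool_rot: [-1.571, 0.0, -1.485]
force: [0.0, 0.2, 0.3]
grip_width: 0.0854
[ 0.56253171 -0.26686983  0.0802523 ]
```

View pics/w2.png

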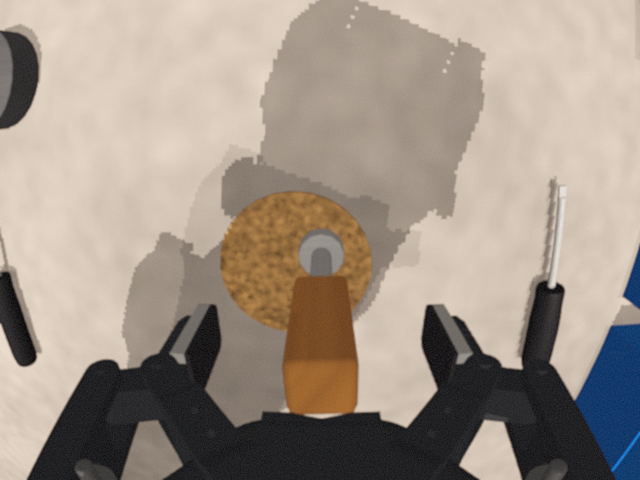

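The grip (320,340) is centred and square between the pads. Closing now.

```bash
python3 -m crank '[{"hand":0.5},{"hand":1},{"hand":1},{"hand":1},{"hand":1},{"hand":1},{"hand":1},{"hand":1},{"hand":1},{"hand":1}]' 90
```

```text
$[0]: bad value
```

```bash
python3 -m crank '[{"hand":0.5,"dx":0,"dy":0,"dz":0,"yaw":0},{"hand":1,"dx":0,"dy":0,"dz":0,"yaw":0},{"hand":1,"dx":0,"dy":0,"dz":0,"yaw":0},{"hand":1,"dx":0,"dy":0,"dz":0,"yaw":0},{"hand":1,"dx":0,"dy":0,"dz":0,"yaw":0},{"hand":1,"dx":0,"dy":0,"dz":0,"yaw":0},{"hand":1,"dx":0,"dy":0,"dz":0,"yaw":0},{"hand":1,"dx":0,"dy":0,"dz":0,"yaw":0},{"hand":1,"dx":0,"dy":0,"dz":0,"yaw":0},{"hand":1,"dx":0,"dy":0,"dz":0,"yaw":0}]' 90
```

```text
clock: 3.58
position: [0.5632, -0.267, 0.0808]
tool_rot: [-1.57, -0.0, -1.485]
force: [0.1, 0.6, 5.7]
grip_width: 0.0233
```

```bash
python3 -m crank '[{"hand":1,"dx":0,"dy":-2,"dz":0,"yaw":0},{"hand":1,"dx":0,"dy":-7,"dz":0,"yaw":0},{"hand":1,"dx":0,"dy":-15,"dz":0,"yaw":0},{"hand":1,"dx":0,"dy":-28,"dz":0,"yaw":0},{"hand":1,"dx":0,"dy":-44,"dz":0,"yaw":0},{"hand":1,"dx":-4,"dy":-60,"dz":-1,"yaw":0},{"hand":1,"dx":-12,"dy":-75,"dz":-2,"yaw":0},{"hand":1,"dx":-24,"dy":-86,"dz":-4,"yaw":0},{"hand":1,"dx":-40,"dy":-94,"dz":-7,"yaw":0},{"hand":1,"dx":-60,"dy":-98,"dz":-11,"yaw":0},{"hand":1,"dx":-83,"dy":-100,"dz":-15,"yaw":0},{"hand":1,"dx":-108,"dy":-100,"dz":-20,"yaw":0}]'
python3 -c "
from workcell import bot
print(bot.observe()['qpos'])"
```

```text
clock: 4.58
position: [0.5332, -0.1594, 0.1811]
tool_rot: [-1.57, -0.0, -1.485]
force: [0.5, -0.2, -1.8]
grip_width: 0.0233
[ 0.24505327  0.47404174 -0.08291899  1.83097128  0.05077764  0.83793638
 -1.34782605]
```

```bash
python3 -m crank '[{"hand":1,"dx":-27,"dy":0,"dz":-5,"yaw":0},{"hand":1,"dx":-56,"dy":0,"dz":-10,"yaw":0},{"hand":1,"dx":-86,"dy":0,"dz":-15,"yaw":0},{"hand":1,"dx":-116,"dy":0,"dz":-20,"yaw":0},{"hand":1,"dx":-146,"dy":0,"dz":-25,"yaw":0},{"hand":1,"dx":-176,"dy":0,"dz":-30,"yaw":0},{"hand":1,"dx":-206,"dy":0,"dz":-35,"yaw":0},{"hand":1,"dx":-236,"dy":0,"dz":-40,"yaw":0},{"hand":1,"dx":-265,"dy":0,"dz":-45,"yaw":0},{"hand":1,"dx":-292,"dy":0,"dz":-50,"yaw":0},{"hand":1,"dx":-317,"dy":0,"dz":-54,"yaw":0},{"hand":1,"dx":-340,"dy":0,"dz":-58,"yaw":0}]'
python3 -m crank '[{"hand":1,"dx":-20,"dy":0,"dz":-4,"yaw":0},{"hand":1,"dx":-37,"dy":0,"dz":-7,"yaw":0},{"hand":1,"dx":-51,"dy":0,"dz":-9,"yaw":0},{"hand":1,"dx":-62,"dy":0,"dz":-10,"yaw":0},{"hand":1,"dx":-69,"dy":0,"dz":-11,"yaw":0},{"hand":1,"dx":-72,"dy":0,"dz":-12,"yaw":0},{"hand":1,"dx":-73,"dy":0,"dz":-12,"yaw":0},{"hand":1,"dx":-73,"dy":0,"dz":-12,"yaw":0}]'
python3 - <<'E'
from h import *
s=bot.observe();print(s['position'],s['qpos'])
cv2.imwrite('pics/w3.png',bot.grab_frame('wrist')[:,:,::-1])
cv2.imwrite('pics/s3.png',bot.grab_frame('side')[:,:,::-1])
E
```

```text
clock: 5.58
position: [0.4451, 0.1748, 0.1807]
tool_rot: [-1.571, 0.0, -1.483]
force: [1.0, -0.1, -1.9]
grip_width: 0.0231
clock: 6.25
position: [0.4286, 0.244, 0.1803]
tool_rot: [-1.571, -0.0, -1.485]
force: [1.3, -1.0, -2.5]
grip_width: 0.0229
[0.42862371 0.24402315 0.18032961] [-0.49201988  0.38765646 -0.18583546  1.98522338  0.09999891  0.77739955
 -2.22109649]
```

View pics/w3.png

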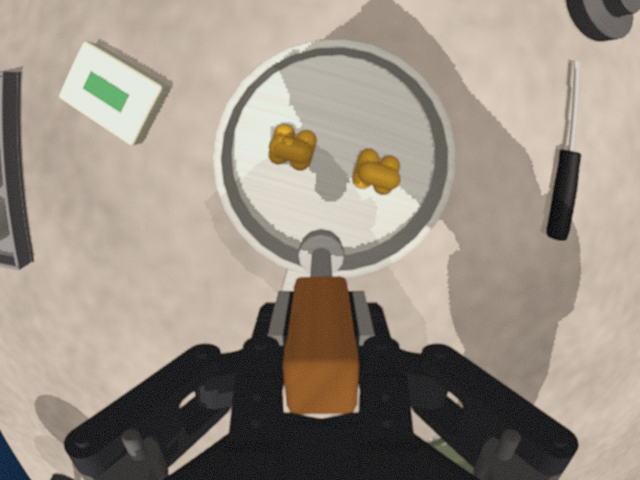

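View pics/s3.png

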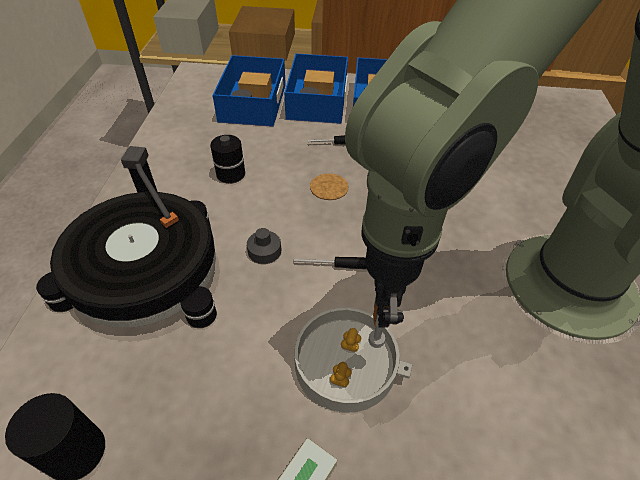

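The wrist view shows the stirrer held straight with its foot at (321,248) over the pan near the lug, piles at (291,147) and (378,171). I'll check the pan centre from this view.

```bash
python3 - <<'E'
from h import *
C=cam('wrist')
# picked rim outer-edge pixels (top edge) and inner top edge
for nm,z,pts in [('outer',.045,[(214,150),(222,110),(255,65),(320,42),(380,48),(430,85),(450,120),(455,160)])]:
    P=[onplane('wrist',*p,z,C)[:2] for p in pts]; print(nm,circ(P))
im=cv2.imread('pics/w3.png'); hsv=cv2.cvtColor(im,cv2.COLOR_BGR2HSV)
bm=((hsv[...,1]>150)&(hsv[...,0]<32)).astype(np.uint8);bm[230:]=0;bm[:,:230]=0;bm[:,440:]=0;bm[:90]=0
n,_,st,ce=cv2.connectedComponentsWithStats(bm)
q=[]
for i in range(1,n):
    if st[i,4]>100: q.append(onplane('wrist',*ce[i],.028,C)[:2]); print('pile',q[-1])
print('mid',np.mean(q,0),np.linalg.norm(q[0]-q[1]))
print('foot', onplane('wrist',321,250,.110,C))
E
```

```text
outer (array([0.47375659, 0.23700188]), np.float64(0.09435025237137404))
pile [0.48239397 0.27153   ]
pile [0.46821078 0.202648  ]
mid [0.47530238 0.237089  ] 0.07032703794504151
foot [0.42902057 0.24408499 0.11      ]
```

```bash
python3 - <<'E'
import numpy as np
y=-1.485; X=np.array([np.cos(y),np.sin(y)]); Z=np.array([-np.sin(y),np.cos(y)])
def seq(a0,r0,pts):
    p0=r0*np.array([np.cos(np.radians(a0)),np.sin(np.radians(a0))])
    print(a0,r0,[ (round(float(d@X),1),round(float(d@Z),1)) for a,r in pts for d in [r*np.array([np.cos(np.radians(a)),np.sin(np.radians(a))])-p0]])
seq(170,47,[(170+10*i,max(35,47-3*i)) for i in range(1,13)])
for a0 in (290,50,170): seq(a0,35,[(a0+10*i,35) for i in range(1,13)])
E
python3 -m crank '[{"hand":1,"dx":0,"dy":3,"dz":0,"yaw":0},{"hand":1,"dx":0,"dy":9,"dz":0,"yaw":0},{"hand":1,"dx":0,"dy":18,"dz":0,"yaw":0},{"hand":1,"dx":0,"dy":30,"dz":0,"yaw":0},{"hand":1,"dx":0,"dy":43,"dz":0,"yaw":0},{"hand":1,"dx":0,"dy":56,"dz":0,"yaw":0},{"hand":1,"dx":0,"dy":67,"dz":0,"yaw":0},{"hand":1,"dx":0,"dy":76,"dz":0,"yaw":0},{"hand":1,"dx":0,"dy":82,"dz":0,"yaw":0},{"hand":1,"dx":0,"dy":86,"dz":0,"yaw":0},{"hand":1,"dx":0,"dy":87,"dz":0,"yaw":0},{"hand":1,"dx":0,"dy":87,"dz":0,"yaw":0}]'
python3 - <<'E'
from h import *
cv2.imwrite('pics/s4.png',bot.grab_frame('side')[:,:,::-1][270:430,270:430].repeat(4,0).repeat(4,1)[:600])
cv2.imwrite('pics/w4.png',bot.grab_frame('wrist')[:,:,::-1])
E
```

```text
170 47 [(8.3, 1.6), (15.7, 4.6), (22.0, 8.7), (26.9, 13.7), (32.2, 16.8), (36.9, 20.7), (40.8, 25.4), (43.8, 30.7), (45.9, 36.4), (47.0, 42.4), (47.0, 48.5), (45.9, 54.5)]
290 35 [(-2.1, 5.7), (-5.2, 11.0), (-9.1, 15.7), (-13.8, 19.6), (-19.0, 22.6), (-24.8, 24.7), (-30.8, 25.8), (-36.9, 25.8), (-42.9, 24.7), (-48.6, 22.6), (-53.9, 19.5), (-58.6, 15.6)]
50 35 [(-3.9, -4.7), (-7.0, -10.0), (-9.0, -15.7), (-10.1, -21.7), (-10.1, -27.8), (-9.0, -33.8), (-6.9, -39.6), (-3.9, -44.8), (0.1, -49.5), (4.8, -53.4), (10.0, -56.5), (15.8, -58.5)]
170 35 [(6.0, -1.1), (12.1, -1.0), (18.1, 0.0), (23.8, 2.1), (29.1, 5.2), (33.8, 9.1), (37.7, 13.8), (40.8, 19.1), (42.8, 24.8), (43.9, 30.8), (43.9, 36.9), (42.8, 42.9)]
clock: 7.35
position: [0.4286, 0.2444, 0.0932]
tool_rot: [-1.571, 0.0, -1.485]
force: [-1.0, -0.5, -2.3]
grip_width: 0.023
```

View pics/s4.png

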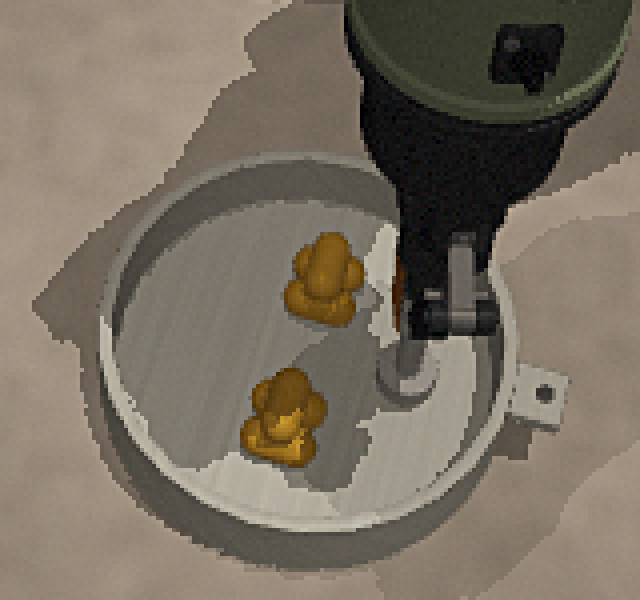

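View pics/w4.png

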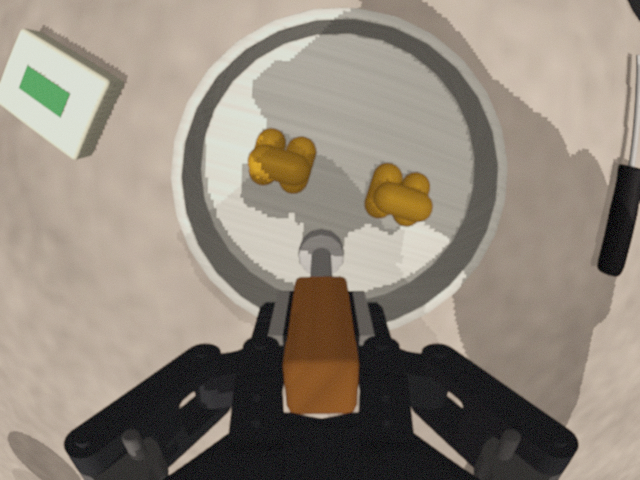

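The foot is low in the pan at (405,370) in the enlarged side crop, between the lug and the piles, with no contact force. Starting to stir anticlockwise.

```bash
python3 -m crank '[{"hand":1,"dx":4,"dy":0,"dz":0.5,"yaw":0},{"hand":1,"dx":8.3,"dy":0,"dz":1.6,"yaw":0},{"hand":1,"dx":15.7,"dy":0,"dz":4.6,"yaw":0},{"hand":1,"dx":22,"dy":0,"dz":8.7,"yaw":0},{"hand":1,"dx":26.9,"dy":0,"dz":13.7,"yaw":0},{"hand":1,"dx":32.2,"dy":0,"dz":16.8,"yaw":0},{"hand":1,"dx":36.9,"dy":0,"dz":20.7,"yaw":0},{"hand":1,"dx":40.8,"dy":0,"dz":25.4,"yaw":0},{"hand":1,"dx":43.8,"dy":0,"dz":30.7,"yaw":0},{"hand":1,"dx":45.9,"dy":0,"dz":36.4,"yaw":0},{"hand":1,"dx":47,"dy":0,"dz":42.4,"yaw":0},{"hand":1,"dx":47,"dy":0,"dz":48.5,"yaw":0}]'
python3 - <<'E'
from h import *
cv2.imwrite('pics/s5.png',bot.grab_frame('side')[:,:,::-1][280:430,270:430].repeat(4,0).repeat(4,1)[:600])
E
```

```text
clock: 8.45
position: [0.4817, 0.2016, 0.0933]
tool_rot: [-1.571, -0.0, -1.485]
force: [0.6, -0.3, -2.9]
grip_width: 0.023
```

View pics/s5.png

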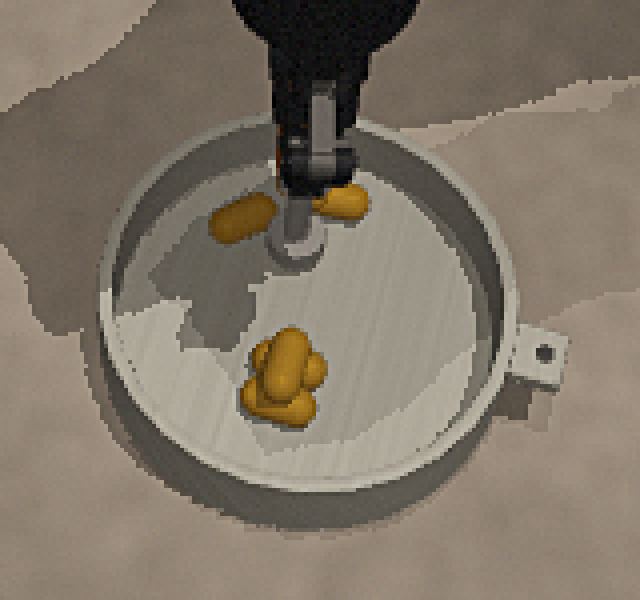

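The first pile is spread; beads show at (242,218) and (342,200) in the crop. Next come the waypoints from 280° onward.

```bash
python3 - <<'E'
import numpy as np
y=-1.485; X=np.array([np.cos(y),np.sin(y)]); Z=np.array([-np.sin(y),np.cos(y)])
u=lambda a:35*np.array([np.cos(np.radians(a)),np.sin(np.radians(a))])
for a0 in (280,40,160): print(a0,[(round(float(d@X),1),round(float(d@Z),1)) for i in range(1,13) for d in [u(a0+10*i)-u(a0)]])
E
```

```text
280 [(-1.1, 6.0), (-3.2, 11.7), (-6.2, 17.0), (-10.1, 21.7), (-14.8, 25.6), (-20.1, 28.6), (-25.9, 30.7), (-31.9, 31.8), (-38.0, 31.8), (-44.0, 30.7), (-49.7, 28.6), (-55.0, 25.5)]
40 [(-4.7, -3.9), (-8.6, -8.6), (-11.6, -13.9), (-13.7, -19.6), (-14.8, -25.6), (-14.7, -31.7), (-13.7, -37.7), (-11.6, -43.5), (-8.5, -48.8), (-4.6, -53.4), (0.1, -57.3), (5.4, -60.4)]
160 [(5.7, -2.1), (11.7, -3.1), (17.8, -3.1), (23.9, -2.1), (29.6, 0.0), (34.9, 3.1), (39.5, 7.0), (43.4, 11.7), (46.5, 17.0), (48.6, 22.7), (49.6, 28.7), (49.6, 34.8)]
```

```bash
python3 -m crank '[{"hand":1,"dx":-1.1,"dy":0,"dz":6,"yaw":0},{"hand":1,"dx":-3.2,"dy":0,"dz":11.7,"yaw":0},{"hand":1,"dx":-6.2,"dy":0,"dz":17,"yaw":0},{"hand":1,"dx":-10.1,"dy":0,"dz":21.7,"yaw":0},{"hand":1,"dx":-14.8,"dy":0,"dz":25.6,"yaw":0},{"hand":1,"dx":-20.1,"dy":0,"dz":28.6,"yaw":0},{"hand":1,"dx":-25.9,"dy":0,"dz":30.7,"yaw":0},{"hand":1,"dx":-31.9,"dy":0,"dz":31.8,"yaw":0},{"hand":1,"dx":-38,"dy":0,"dz":31.8,"yaw":0},{"hand":1,"dx":-44,"dy":0,"dz":30.7,"yaw":0},{"hand":1,"dx":-49.7,"dy":0,"dz":28.6,"yaw":0},{"hand":1,"dx":-55,"dy":0,"dz":25.5,"yaw":0}]'
python3 -m crank '[{"hand":1,"dx":-4.7,"dy":0,"dz":-3.9,"yaw":0},{"hand":1,"dx":-8.6,"dy":0,"dz":-8.6,"yaw":0},{"hand":1,"dx":-11.6,"dy":0,"dz":-13.9,"yaw":0},{"hand":1,"dx":-13.7,"dy":0,"dz":-19.6,"yaw":0},{"hand":1,"dx":-14.8,"dy":0,"dz":-25.6,"yaw":0},{"hand":1,"dx":-14.7,"dy":0,"dz":-31.7,"yaw":0},{"hand":1,"dx":-13.7,"dy":0,"dz":-37.7,"yaw":0},{"hand":1,"dx":-11.6,"dy":0,"dz":-43.5,"yaw":0},{"hand":1,"dx":-8.5,"dy":0,"dz":-48.8,"yaw":0},{"hand":1,"dx":-4.6,"dy":0,"dz":-53.4,"yaw":0},{"hand":1,"dx":0.1,"dy":0,"dz":-57.3,"yaw":0},{"hand":1,"dx":5.4,"dy":0,"dz":-60.4,"yaw":0}]'
python3 - <<'E'
from h import *
cv2.imwrite('pics/s6.png',bot.grab_frame('side')[:,:,::-1][280:430,270:430].repeat(4,0).repeat(4,1)[:600])
cv2.imwrite('pics/w6.png',bot.grab_frame('wrist')[:,:,::-1])
E
```

```text
clock: 9.5
position: [0.5014, 0.2593, 0.0933]
tool_rot: [-1.571, 0.0, -1.485]
force: [1.0, -0.3, -1.6]
grip_width: 0.0233
clock: 10.5
position: [0.4416, 0.2476, 0.0934]
tool_rot: [-1.571, -0.0, -1.485]
force: [0.5, -0.6, -2.5]
grip_width: 0.0234
```

View pics/s6.png

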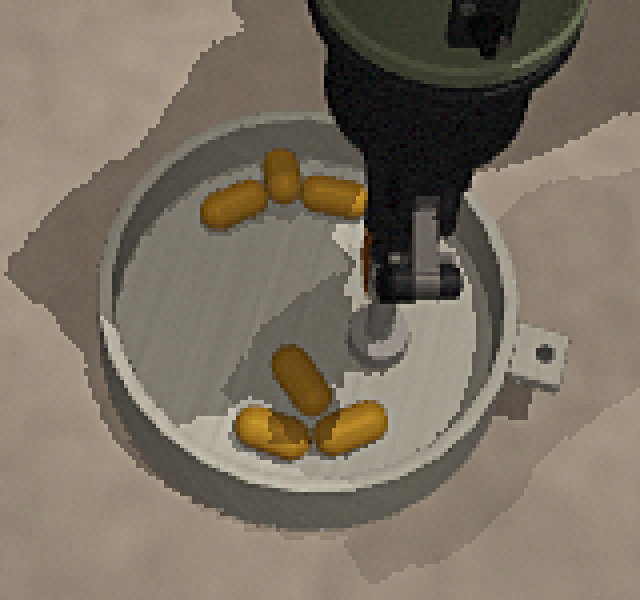

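View pics/w6.png

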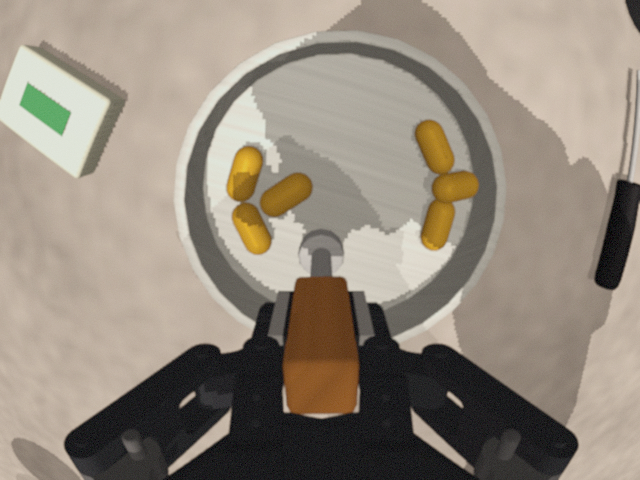

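All six beads look flat after one turn. Now the second turn.

```bash
python3 -m crank '[{"hand":1,"dx":5.7,"dy":0,"dz":-2.1,"yaw":0},{"hand":1,"dx":11.7,"dy":0,"dz":-3.1,"yaw":0},{"hand":1,"dx":17.8,"dy":0,"dz":-3.1,"yaw":0},{"hand":1,"dx":23.9,"dy":0,"dz":-2.1,"yaw":0},{"hand":1,"dx":29.6,"dy":0,"dz":0,"yaw":0},{"hand":1,"dx":34.9,"dy":0,"dz":3.1,"yaw":0},{"hand":1,"dx":39.5,"dy":0,"dz":7,"yaw":0},{"hand":1,"dx":43.4,"dy":0,"dz":11.7,"yaw":0},{"hand":1,"dx":46.5,"dy":0,"dz":17,"yaw":0},{"hand":1,"dx":48.6,"dy":0,"dz":22.7,"yaw":0},{"hand":1,"dx":49.6,"dy":0,"dz":28.7,"yaw":0},{"hand":1,"dx":49.6,"dy":0,"dz":34.8,"yaw":0}]'
python3 -m crank '[{"hand":1,"dx":-1.1,"dy":0,"dz":6,"yaw":0},{"hand":1,"dx":-3.2,"dy":0,"dz":11.7,"yaw":0},{"hand":1,"dx":-6.2,"dy":0,"dz":17,"yaw":0},{"hand":1,"dx":-10.1,"dy":0,"dz":21.7,"yaw":0},{"hand":1,"dx":-14.8,"dy":0,"dz":25.6,"yaw":0},{"hand":1,"dx":-20.1,"dy":0,"dz":28.6,"yaw":0},{"hand":1,"dx":-25.9,"dy":0,"dz":30.7,"yaw":0},{"hand":1,"dx":-31.9,"dy":0,"dz":31.8,"yaw":0},{"hand":1,"dx":-38,"dy":0,"dz":31.8,"yaw":0},{"hand":1,"dx":-44,"dy":0,"dz":30.7,"yaw":0},{"hand":1,"dx":-49.7,"dy":0,"dz":28.6,"yaw":0},{"hand":1,"dx":-55,"dy":0,"dz":25.5,"yaw":0}]'
python3 -m crank '[{"hand":1,"dx":-4.7,"dy":0,"dz":-3.9,"yaw":0},{"hand":1,"dx":-8.6,"dy":0,"dz":-8.6,"yaw":0},{"hand":1,"dx":-11.6,"dy":0,"dz":-13.9,"yaw":0},{"hand":1,"dx":-13.7,"dy":0,"dz":-19.6,"yaw":0},{"hand":1,"dx":-14.8,"dy":0,"dz":-25.6,"yaw":0},{"hand":1,"dx":-14.7,"dy":0,"dz":-31.7,"yaw":0},{"hand":1,"dx":-13.7,"dy":0,"dz":-37.7,"yaw":0},{"hand":1,"dx":-11.6,"dy":0,"dz":-43.5,"yaw":0},{"hand":1,"dx":-8.5,"dy":0,"dz":-48.8,"yaw":0},{"hand":1,"dx":-4.6,"dy":0,"dz":-53.4,"yaw":0},{"hand":1,"dx":0.1,"dy":0,"dz":-57.3,"yaw":0},{"hand":1,"dx":5.4,"dy":0,"dz":-60.4,"yaw":0}]'
python3 -m crank '[{"hand":1,"dx":5.7,"dy":0,"dz":-2.1,"yaw":0},{"hand":1,"dx":11.7,"dy":0,"dz":-3.1,"yaw":0},{"hand":1,"dx":15,"dy":0,"dz":-3.1,"yaw":0},{"hand":1,"dx":15,"dy":0,"dz":-3.1,"yaw":0}]'
python3 - <<'E'
from h import *
cv2.imwrite('pics/s7.png',bot.grab_frame('side')[:,:,::-1][280:430,270:430].repeat(4,0).repeat(4,1)[:600])
s=bot.observe();print(s['clock'],s['position'],s['tool_rot'],s['qpos'],cam('wrist')[3])
cv2.imwrite('pics/w7.png',bot.grab_frame('wrist')[:,:,::-1])
E
```

```text
clock: 11.6
position: [0.4816, 0.2016, 0.0933]
tool_rot: [-1.571, 0.0, -1.485]
force: [-0.5, 0.5, -2.0]
grip_width: 0.0227
clock: 12.6
position: [0.5012, 0.2594, 0.0933]
tool_rot: [-1.571, 0.0, -1.485]
force: [0.3, 0.2, -2.4]
grip_width: 0.0228
clock: 13.6
position: [0.4415, 0.2475, 0.0933]
tool_rot: [-1.571, -0.0, -1.485]
force: [-0.0, -0.4, -2.2]
grip_width: 0.023
clock: 13.93
position: [0.4404, 0.2319, 0.0933]
tool_rot: [-1.571, -0.0, -1.486]
force: [-0.1, -0.3, -2.7]
grip_width: 0.023
13.9833 [0.44033054 0.23250121 0.09332661] [-1.57070721e+00 -4.45632983e-05 -1.48586495e+00] [-0.48290468  0.53472334 -0.16070441  2.0373075   0.14943439  0.58030362
 -2.23259654] [0.5222629  0.23999609 0.23568453]
```

View pics/s7.png

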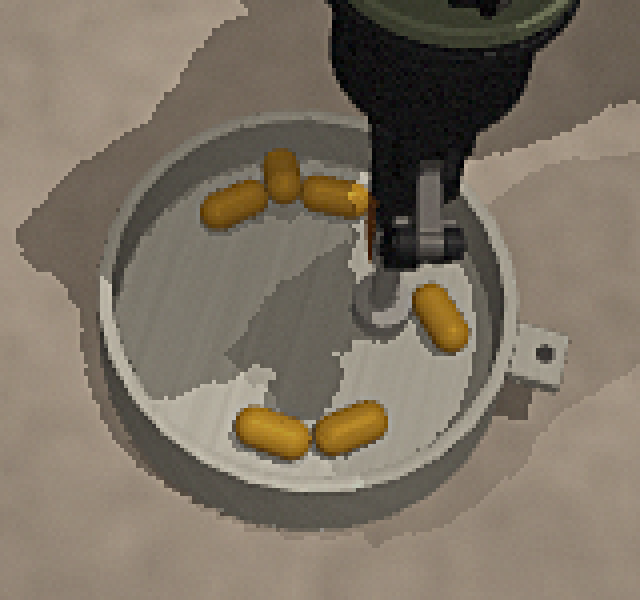

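View pics/w7.png

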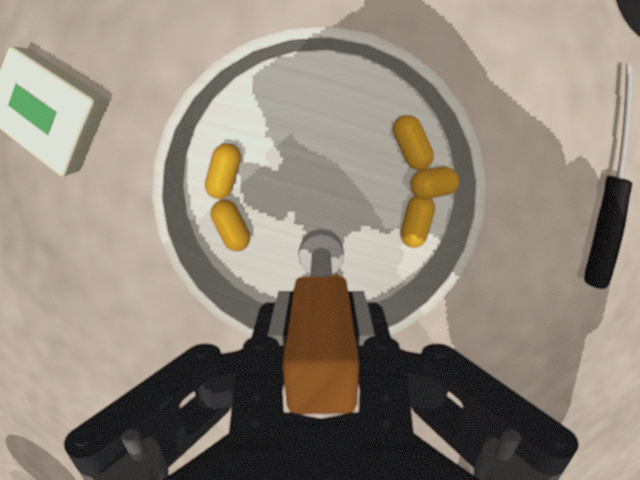

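Beads at wrist (413,141), (435,183) and (418,222) form a cluster. The middle one may be propped against the wall, so I'll triangulate all the heights.

```bash
python3 - <<'E'
from h import *
Cw=cam('wrist');Cs=cam('side')
S=lambda x,y:(270+x/4,280+y/4)
for nm,w,s in [('far',(413,141.5),(233.5,205)),('mid',(435,183),(282,176)),('near',(418,221),(336,197)),('L1',(223,171),(273,433)),('L2',(230,225),(351,427))]:
    p,e=tri(ray('wrist',*w,Cw),ray('side',*S(*s),Cs)); print(nm,p.round(4),'gap',round(e*1000,1),'r',np.linalg.norm(p[:2]-[.475,.236]).round(4))
    print('   wrist@.019',onplane('wrist',*w,.019,Cw)[:2].round(4),'side@.019',onplane('side',*S(*s),.019,Cs)[:2].round(4))
im=cv2.imread('pics/w7.png'); cv2.imwrite('pics/w7c.png',cv2.resize(im[100:260,370:490],None,fx=3.7,fy=3.7,interpolation=cv2.INTER_CUBIC))
E
```

```text
far [0.5112 0.1844 0.0171] gap 0.3 r 0.063
   wrist@.019 [0.5115 0.1849] side@.019 [0.511  0.1855]
mid [0.4888 0.1689 0.0225] gap 0.4 r 0.0685
   wrist@.019 [0.4881 0.1676] side@.019 [0.4889 0.1669]
near [0.4621 0.1736 0.0154] gap 0.1 r 0.0637
   wrist@.019 [0.4631 0.1747] side@.019 [0.4622 0.1757]
L1 [0.4839 0.2965 0.0177] gap 0.3 r 0.0611
   wrist@.019 [0.4843 0.2962] side@.019 [0.4838 0.297 ]
L2 [0.4502 0.2909 0.0192] gap 0.9 r 0.0602
   wrist@.019 [0.4506 0.2911] side@.019 [0.4498 0.2906]
```

View pics/w7c.png

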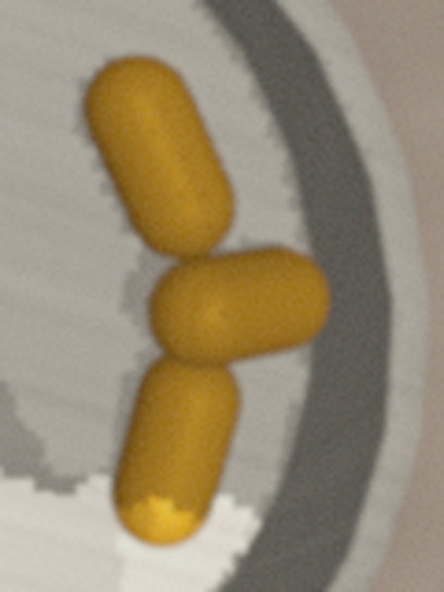

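The middle bead reads about 3.5 mm high and foreshortened: its inner end is propped on its two neighbours. So it isn't flat yet, and I'll keep stirring at up to about 41 mm to nudge it.

```bash
cat > path.py <<'E'
import numpy as np,sys
y=-1.485; X=np.array([np.cos(y),np.sin(y)]); Z=np.array([-np.sin(y),np.cos(y)])
def u(a,r): return r*np.array([np.cos(np.radians(a)),np.sin(np.radians(a))])
def seq(a0,r0,pts):
    print(a0,r0,[(round(float(d@X),1),round(float(d@Z),1)) for a,r in pts for d in [u(a,r)-u(a0,r0)]])
E
python3 - <<'E'
from path import *
seq(185,35,[(185+10*i,min(35+i,41)) for i in range(1,13)])
seq(305,41,[(305+10*i,max(41-i,36)) for i in range(1,13)])
E
```

```text
185 35 [(6.3, -0.4), (12.7, 0.2), (19.0, 2.1), (25.1, 5.2), (30.6, 9.3), (35.5, 14.6), (38.5, 21.0), (40.3, 27.9), (40.9, 35.1), (40.3, 42.2), (38.5, 49.1), (35.4, 55.6)]
305 41 [(-4.9, 5.2), (-10.5, 9.4), (-16.5, 12.4), (-22.9, 14.2), (-29.3, 14.9), (-35.5, 15.4), (-41.8, 14.9), (-47.8, 13.3), (-53.5, 10.6), (-58.7, 7.0), (-63.1, 2.5), (-66.7, -2.6)]
```

```bash
python3 -m crank '[{"hand":1,"dx":6.3,"dy":0,"dz":-0.4,"yaw":0},{"hand":1,"dx":12.7,"dy":0,"dz":0.2,"yaw":0},{"hand":1,"dx":19,"dy":0,"dz":2.1,"yaw":0},{"hand":1,"dx":25.1,"dy":0,"dz":5.2,"yaw":0},{"hand":1,"dx":30.6,"dy":0,"dz":9.3,"yaw":0},{"hand":1,"dx":35.5,"dy":0,"dz":14.6,"yaw":0},{"hand":1,"dx":38.5,"dy":0,"dz":21,"yaw":0},{"hand":1,"dx":40.3,"dy":0,"dz":27.9,"yaw":0},{"hand":1,"dx":40.9,"dy":0,"dz":35.1,"yaw":0},{"hand":1,"dx":40.3,"dy":0,"dz":42.2,"yaw":0},{"hand":1,"dx":38.5,"dy":0,"dz":49.1,"yaw":0},{"hand":1,"dx":35.4,"dy":0,"dz":55.6,"yaw":0}]'
python3 - <<'E'
from h import *
cv2.imwrite('pics/s8.png',bot.grab_frame('side')[:,:,::-1][280:430,270:430].repeat(4,0).repeat(4,1)[:600])
E
```

```text
clock: 15.03
position: [0.4993, 0.2026, 0.0932]
tool_rot: [-1.571, -0.0, -1.485]
force: [-0.3, 1.0, -2.4]
grip_width: 0.0232
```

View pics/s8.png

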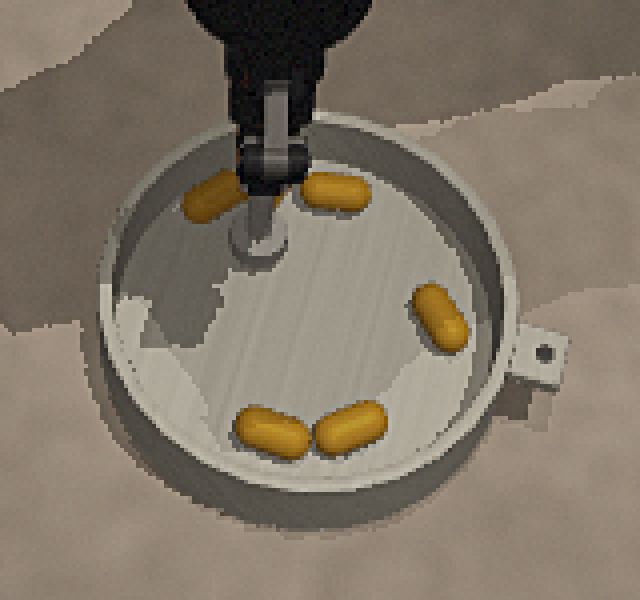

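```bash
python3 -m crank '[{"hand":1,"dx":-4.9,"dy":0,"dz":5.2,"yaw":0},{"hand":1,"dx":-10.5,"dy":0,"dz":9.4,"yaw":0},{"hand":1,"dx":-16.5,"dy":0,"dz":12.4,"yaw":0},{"hand":1,"dx":-22.9,"dy":0,"dz":14.2,"yaw":0},{"hand":1,"dx":-29.3,"dy":0,"dz":14.9,"yaw":0},{"hand":1,"dx":-35.5,"dy":0,"dz":15.4,"yaw":0},{"hand":1,"dx":-41.8,"dy":0,"dz":14.9,"yaw":0},{"hand":1,"dx":-47.8,"dy":0,"dz":13.3,"yaw":0},{"hand":1,"dx":-53.5,"dy":0,"dz":10.6,"yaw":0},{"hand":1,"dx":-58.7,"dy":0,"dz":7,"yaw":0},{"hand":1,"dx":-63.1,"dy":0,"dz":2.5,"yaw":0},{"hand":1,"dx":-66.7,"dy":0,"dz":-2.6,"yaw":0}]'
python3 - <<'E'
from h import *
from path import *
seq(65,36,[(65+10*i,35) for i in range(1,12)])
C=cam('wrist');np.save('cw9.npy',np.array([*C[1].ravel(),*C[2]]))
cv2.imwrite('pics/w9.png',bot.grab_frame('wrist')[:,:,::-1])
cv2.imwrite('pics/s9.png',bot.grab_frame('side')[:,:,::-1][280:430,270:430].repeat(4,0).repeat(4,1)[:600])
E
```

```text
clock: 16.08
position: [0.4896, 0.2691, 0.0933]
tool_rot: [-1.571, 0.0, -1.485]
force: [-0.6, 0.1, -2.2]
grip_width: 0.023
65 36 [(-1.7, -6.0), (-3.3, -11.9), (-3.8, -18.0), (-3.3, -24.1), (-1.7, -30.0), (0.9, -35.5), (4.4, -40.5), (8.7, -44.8), (13.7, -48.3), (19.3, -50.9), (25.2, -52.4)]
```

View pics/w9.png

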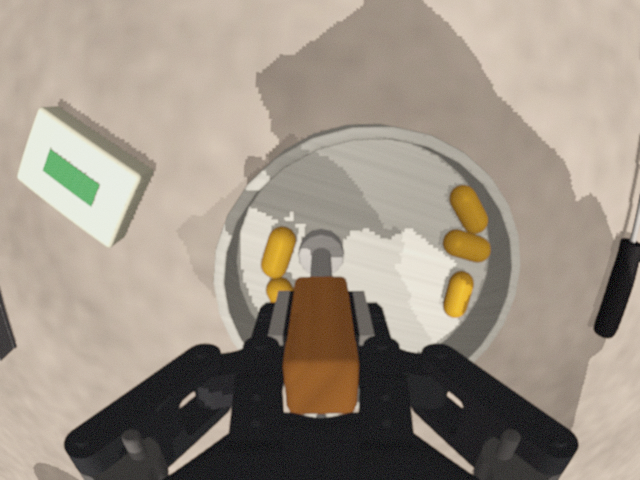

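View pics/s9.png

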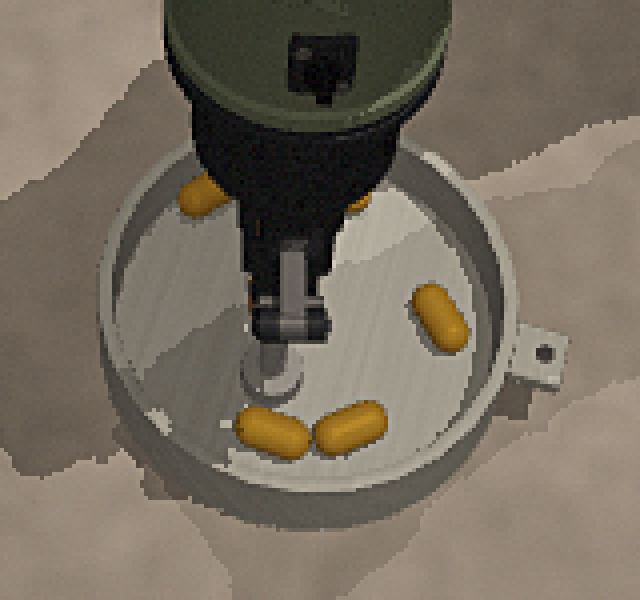

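The mid bead has swung free of the near one. I'll finish the third turn back to the lug and look again.

```bash
python3 -m crank '[{"hand":1,"dx":-1.7,"dy":0,"dz":-6,"yaw":0},{"hand":1,"dx":-3.3,"dy":0,"dz":-11.9,"yaw":0},{"hand":1,"dx":-3.8,"dy":0,"dz":-18,"yaw":0},{"hand":1,"dx":-3.3,"dy":0,"dz":-24.1,"yaw":0},{"hand":1,"dx":-1.7,"dy":0,"dz":-30,"yaw":0},{"hand":1,"dx":0.9,"dy":0,"dz":-35.5,"yaw":0},{"hand":1,"dx":4.4,"dy":0,"dz":-40.5,"yaw":0},{"hand":1,"dx":8.7,"dy":0,"dz":-44.8,"yaw":0},{"hand":1,"dx":13.7,"dy":0,"dz":-48.3,"yaw":0},{"hand":1,"dx":19.3,"dy":0,"dz":-50.9,"yaw":0},{"hand":1,"dx":19.3,"dy":0,"dz":-50.9,"yaw":0}]'
python3 - <<'E'
from h import *
cv2.imwrite('pics/w10.png',bot.grab_frame('wrist')[:,:,::-1])
cv2.imwrite('pics/s10.png',bot.grab_frame('side')[:,:,::-1][280:430,270:430].repeat(4,0).repeat(4,1)[:600])
E
```

```text
clock: 17.1
position: [0.4409, 0.2435, 0.0933]
tool_rot: [-1.571, -0.001, -1.486]
force: [0.1, -1.1, -1.8]
grip_width: 0.0229
```

View pics/w10.png

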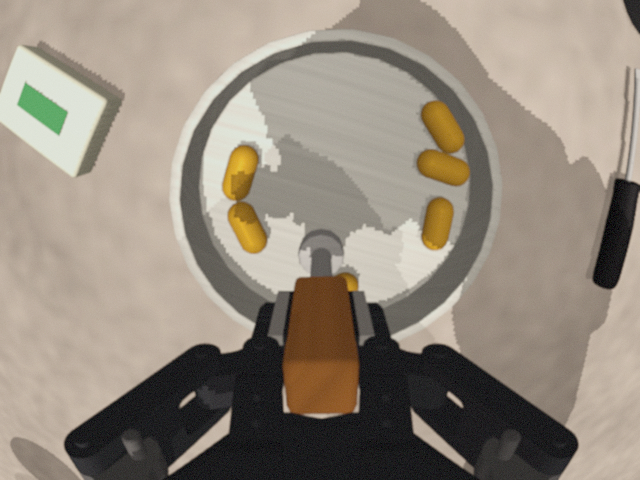

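View pics/s10.png

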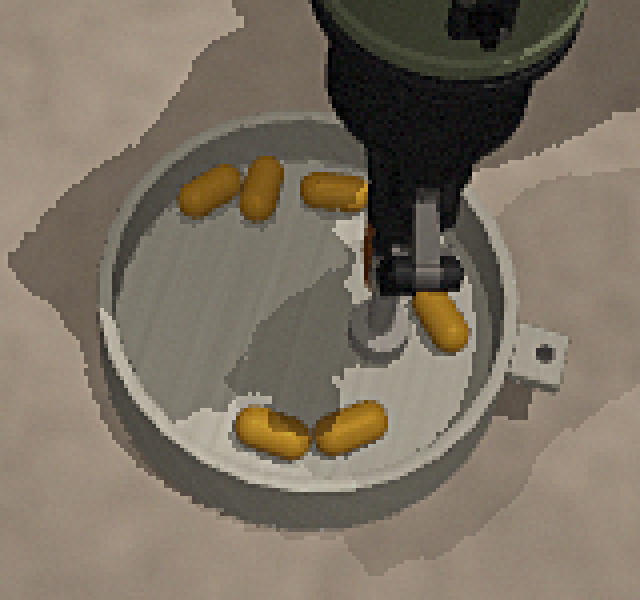

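```bash
python3 - <<'E'
from h import *
Cw=cam('wrist');Cs=cam('side')
im=cv2.imread('pics/w10.png');h=cv2.cvtColor(im,cv2.COLOR_BGR2HSV)
m=((h[...,1]>150)&(h[...,0]<32)&(h[...,2]>60)).astype(np.uint8);m[270:]=0;m[:,:200]=0;m[:,480:]=0
cs,_=cv2.findContours(m,0,2)
for c in cs:
    if cv2.contourArea(c)>150: print('w',[np.round(q,1) for q in cv2.minAreaRect(c)])
S=lambda x,y:(270+x/4,280+y/4)
for nm,w,s in [('far',(442.5,126),(209.5,191)),('mid',(443.5,167.3),(262,189)),('near',(437,223.5),(336,192)),('L1',(240,172),(273,433)),('L2',(247.5,228),(351,427))]:
    p,e=tri(ray('wrist',*w,Cw),ray('side',*S(*s),Cs)); print(nm,p.round(4),'gap',round(e*1000,1),'r',np.linalg.norm(p[:2]-[.475,.236]).round(4))
# ends of each bead on plane .019
for nm,a,b in [('far',(429,101),(457,152)),('mid',(418,157),(470,178)),('near',(441,197),(433,249))]:
    print(nm,np.linalg.norm(onplane('wrist',*a,.019,Cw)-onplane('wrist',*b,.019,Cw)))
cv2.imwrite('pics/w10c.png',cv2.resize(im[90:260,380:500],None,fx=3.5,fy=3.5,interpolation=cv2.INTER_CUBIC))
E
```

```text
w [array([247., 227.]), array([52.8, 25.9]), np.float64(63.4)]
w [array([437.2, 223.2]), array([25.9, 51.4]), np.float64(11.3)]
w [array([239.7, 172.4]), array([27.2, 54.8]), np.float64(17.4)]
w [array([445.4, 142.6]), array([51.8, 81.6]), np.float64(4.8)]
far [0.5237 0.1802 0.0207] gap 1.1 r 0.0741
mid [0.4987 0.1746 0.0174] gap 1.3 r 0.0658
near [0.4627 0.1727 0.0176] gap 1.4 r 0.0644
L1 [0.4846 0.2973 0.0192] gap 1.6 r 0.0621
L2 [0.4504 0.2914 0.0201] gap 1.2 r 0.0606
far 0.035464733821513904
mid 0.03681006393451852
near 0.03440251236922
```

View pics/w10c.png

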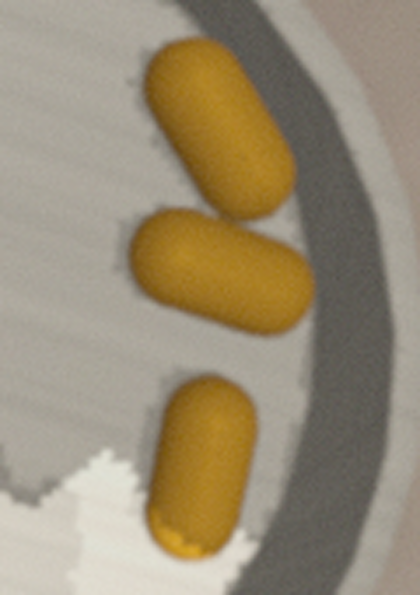

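All beads measure at full 35 mm length with centres about 9 mm (±3) above the floor, so none is propped. The foot is back at the lug after three turns. Lifting out and returning to the mat.

```bash
python3 -m crank '[{"hand":1,"dx":0,"dy":-2,"dz":0,"yaw":0},{"hand":1,"dx":0,"dy":-7,"dz":0,"yaw":0},{"hand":1,"dx":0,"dy":-15,"dz":0,"yaw":0},{"hand":1,"dx":0,"dy":-28,"dz":0,"yaw":0},{"hand":1,"dx":0,"dy":-42,"dz":0,"yaw":0},{"hand":1,"dx":0,"dy":-57,"dz":0,"yaw":0},{"hand":1,"dx":0,"dy":-70,"dz":0,"yaw":0},{"hand":1,"dx":5,"dy":-82,"dz":1,"yaw":0},{"hand":1,"dx":14,"dy":-91,"dz":2,"yaw":0},{"hand":1,"dx":27,"dy":-96,"dz":4,"yaw":0},{"hand":1,"dx":44,"dy":-99,"dz":6,"yaw":0},{"hand":1,"dx":65,"dy":-100,"dz":9,"yaw":0}]'
python3 -m crank '[{"hand":1,"dx":24,"dy":0,"dz":3,"yaw":0},{"hand":1,"dx":51,"dy":0,"dz":7,"yaw":0},{"hand":1,"dx":80,"dy":0,"dz":11,"yaw":0},{"hand":1,"dx":110,"dy":0,"dz":15,"yaw":0},{"hand":1,"dx":140,"dy":0,"dz":19,"yaw":0},{"hand":1,"dx":170,"dy":0,"dz":23,"yaw":0},{"hand":1,"dx":200,"dy":0,"dz":27,"yaw":0},{"hand":1,"dx":230,"dy":0,"dz":31,"yaw":0},{"hand":1,"dx":260,"dy":0,"dz":35,"yaw":0},{"hand":1,"dx":288,"dy":0,"dz":39,"yaw":0},{"hand":1,"dx":314,"dy":0,"dz":42,"yaw":0},{"hand":1,"dx":338,"dy":0,"dz":45,"yaw":0}]'
python3 -m crank '[{"hand":1,"dx":24,"dy":0,"dz":3,"yaw":0},{"hand":1,"dx":47,"dy":0,"dz":6,"yaw":0},{"hand":1,"dx":67,"dy":0,"dz":9,"yaw":0},{"hand":1,"dx":83,"dy":0,"dz":11,"yaw":0},{"hand":1,"dx":95,"dy":0,"dz":13,"yaw":0},{"hand":1,"dx":102,"dy":0,"dz":14,"yaw":0},{"hand":1,"dx":105,"dy":0,"dz":14,"yaw":0},{"hand":1,"dx":105,"dy":0,"dz":14,"yaw":0}]'
python3 - <<'E'
from h import *
C=cam('wrist'); s=bot.observe(); print(s['position'])
cv2.imwrite('pics/w11.png',bot.grab_frame('wrist')[:,:,::-1])
print('foot',onplane('wrist',321,250,s['position'][2]-.0768+.014,C))
E
```

```text
clock: 18.2
position: [0.4558, 0.1808, 0.1944]
tool_rot: [-1.57, 0.001, -1.484]
force: [0.5, 0.6, -1.6]
grip_width: 0.023
clock: 19.2
position: [0.5292, -0.1541, 0.1937]
tool_rot: [-1.571, -0.0, -1.486]
force: [0.7, 0.3, -2.7]
grip_width: 0.023
clock: 19.87
position: [0.5522, -0.2553, 0.1933]
tool_rot: [-1.571, 0.0, -1.485]
force: [0.6, -0.2, -2.1]
grip_width: 0.0233
[ 0.55220094 -0.25527225  0.19328582]
foot [ 0.55528601 -0.25460716  0.13048582]
```

View pics/w11.png

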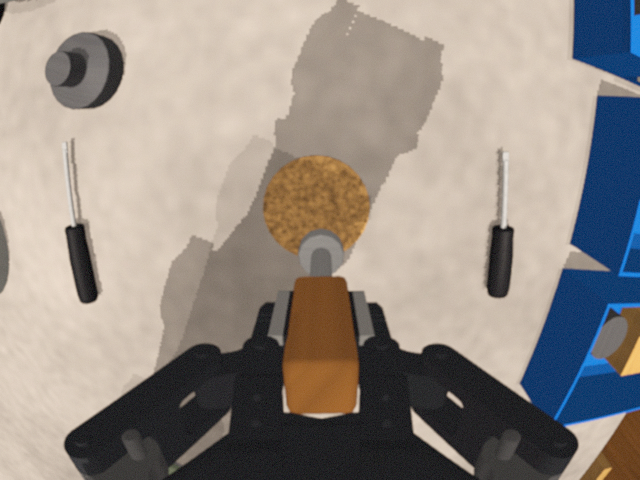

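```bash
python3 - <<'E'
from h import *
C=cam('wrist');P=[onplane('wrist',*p,.004,C)[:2] for p in [(263,207),(371,207),(317,155),(280,170),(354,170),(281,242),(290,165)]];print(circ(P))
E
python3 -m crank '[{"hand":1,"dx":0,"dy":4,"dz":0,"yaw":0},{"hand":1,"dx":0,"dy":12,"dz":0,"yaw":0},{"hand":1,"dx":0,"dy":24,"dz":0,"yaw":0},{"hand":1,"dx":0,"dy":38,"dz":0,"yaw":0},{"hand":1,"dx":0,"dy":53,"dz":0,"yaw":0},{"hand":1,"dx":0,"dy":68,"dz":0,"yaw":0},{"hand":1,"dx":0,"dy":82,"dz":0,"yaw":0},{"hand":1,"dx":0,"dy":93,"dz":0,"yaw":0},{"hand":1,"dx":0,"dy":101,"dz":0,"yaw":0},{"hand":1,"dx":0,"dy":106,"dz":0,"yaw":0},{"hand":1,"dx":0,"dy":108,"dz":0,"yaw":0},{"hand":1,"dx":0,"dy":108,"dz":0,"yaw":0}]'
python3 - <<'E'
from h import *
cv2.imwrite('pics/w12.png',bot.grab_frame('wrist')[:,:,::-1])
E
```

```text
(array([ 0.54728442, -0.25140082]), np.float64(0.04903650825165933))
clock: 20.92
position: [0.5523, -0.2552, 0.0851]
tool_rot: [-1.571, 0.0, -1.485]
force: [-0.4, 0.3, -2.0]
grip_width: 0.0231
```

View pics/w12.png

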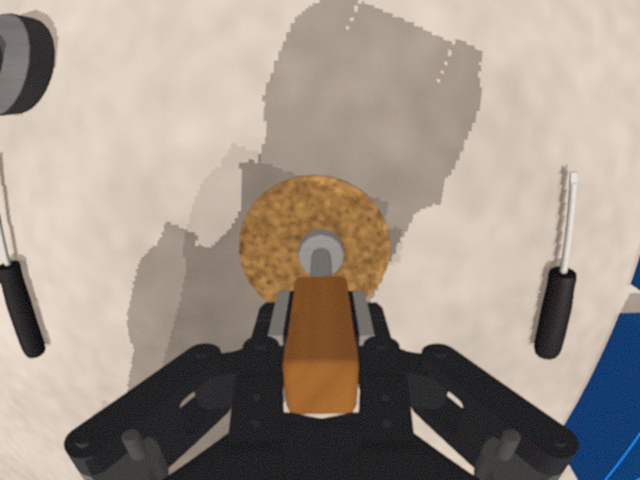

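The foot (321,252) is well inside the mat. Lowering gently to contact.

```bash
python3 -m crank '[{"hand":1,"dx":0,"dy":1,"dz":0,"yaw":0},{"hand":1,"dx":0,"dy":2,"dz":0,"yaw":0},{"hand":1,"dx":0,"dy":3,"dz":0,"yaw":0},{"hand":1,"dx":0,"dy":3.6,"dz":0,"yaw":0},{"hand":1,"dx":0,"dy":3.6,"dz":0,"yaw":0}]'
python3 -m crank '[{"hand":1,"dx":0,"dy":0.4,"dz":0,"yaw":0},{"hand":1,"dx":0,"dy":0.8,"dz":0,"yaw":0},{"hand":1,"dx":0,"dy":0.8,"dz":0,"yaw":0}]'
```

```text
clock: 21.38
position: [0.5524, -0.2552, 0.0817]
tool_rot: [-1.571, 0.0, -1.485]
force: [-0.1, -0.0, -1.9]
grip_width: 0.0229
clock: 21.63
position: [0.5524, -0.2552, 0.0808]
tool_rot: [-1.571, 0.0, -1.485]
force: [-0.9, 0.1, -2.1]
grip_width: 0.023
```

```bash
python3 -m crank '[{"hand":1,"dx":0,"dy":0.4,"dz":0,"yaw":0},{"hand":1,"dx":0,"dy":0.4,"dz":0,"yaw":0}]'; python3 -m crank '[{"hand":1,"dx":0,"dy":0.4,"dz":0,"yaw":0},{"hand":1,"dx":0,"dy":0.4,"dz":0,"yaw":0}]'
```

```text
clock: 21.8
position: [0.5525, -0.2553, 0.0808]
tool_rot: [-1.571, -0.0, -1.485]
force: [-0.7, 1.2, 4.3]
grip_width: 0.0234
clock: 21.97
position: [0.5526, -0.2553, 0.0808]
tool_rot: [-1.57, -0.0, -1.485]
force: [-4.1, 2.5, 10.6]
grip_width: 0.0228
```

Contact is made (+10 N). I'll ease back slightly, then open gently.

```bash
python3 -m crank '[{"hand":1,"dx":0,"dy":-0.5,"dz":0,"yaw":0},{"hand":1,"dx":0,"dy":-0.5,"dz":0,"yaw":0},{"hand":1,"dx":0,"dy":-0.5,"dz":0,"yaw":0},{"hand":0.65,"dx":0,"dy":-0.5,"dz":0,"yaw":0},{"hand":0.6,"dx":0,"dy":-0.5,"dz":0,"yaw":0},{"hand":0.5,"dx":0,"dy":-0.5,"dz":0,"yaw":0},{"hand":0.3,"dx":0,"dy":-0.5,"dz":0,"yaw":0},{"hand":0.1,"dx":0,"dy":-0.5,"dz":0,"yaw":0},{"hand":0,"dx":0,"dy":-0.5,"dz":0,"yaw":0},{"hand":0,"dx":0,"dy":-0.5,"dz":0,"yaw":0},{"hand":0,"dx":0,"dy":-0.5,"dz":0,"yaw":0},{"hand":0,"dx":0,"dy":-0.5,"dz":0,"yaw":0}]' 30
python3 - <<'E'
from h import *
cv2.imwrite('pics/w13.png',bot.grab_frame('wrist')[:,:,::-1])
E
```

```text
clock: 22.97
position: [0.5524, -0.2553, 0.0806]
tool_rot: [-1.571, -0.0, -1.485]
force: [0.4, -0.5, 0.1]
grip_width: 0.0856
```

View pics/w13.png

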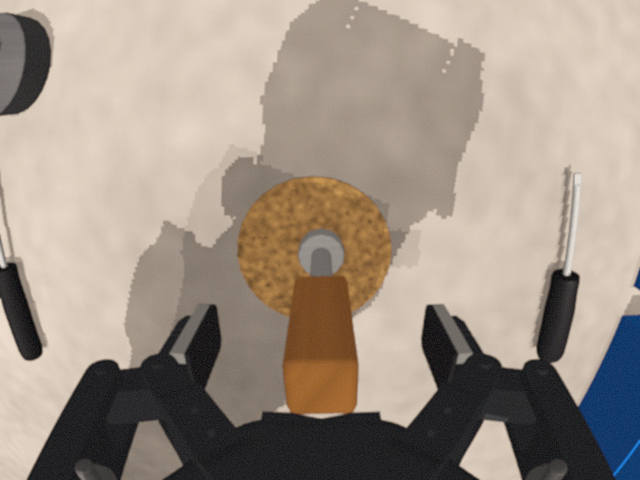

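The stirrer stands upright and free, its foot (321,252) on the cork and the fingers open on both sides. Lifting straight up, then aside.

```bash
python3 -m crank '[{"hand":0,"dx":0,"dy":-4,"dz":0,"yaw":0},{"hand":0,"dx":0,"dy":-12,"dz":0,"yaw":0},{"hand":0,"dx":0,"dy":-26,"dz":0,"yaw":0},{"hand":0,"dx":0,"dy":-44,"dz":0,"yaw":0},{"hand":0,"dx":0,"dy":-64,"dz":0,"yaw":0},{"hand":0,"dx":0,"dy":-84,"dz":0,"yaw":0},{"hand":0,"dx":0,"dy":-104,"dz":0,"yaw":0},{"hand":0,"dx":0,"dy":-122,"dz":0,"yaw":0},{"hand":0,"dx":0,"dy":-136,"dz":0,"yaw":0},{"hand":0,"dx":0,"dy":-145,"dz":0,"yaw":0},{"hand":0,"dx":0,"dy":-150,"dz":0,"yaw":0},{"hand":0,"dx":0,"dy":-150,"dz":0,"yaw":0}]'
python3 -m crank '[{"hand":0,"dx":8,"dy":0,"dz":-4,"yaw":0},{"hand":0,"dx":24,"dy":0,"dz":-12,"yaw":0},{"hand":0,"dx":46,"dy":0,"dz":-23,"yaw":0},{"hand":0,"dx":70,"dy":0,"dz":-35,"yaw":0},{"hand":0,"dx":95,"dy":0,"dz":-47,"yaw":0},{"hand":0,"dx":120,"dy":0,"dz":-60,"yaw":0},{"hand":0,"dx":145,"dy":0,"dz":-73,"yaw":0},{"hand":0,"dx":166,"dy":0,"dz":-84,"yaw":0},{"hand":0,"dx":184,"dy":0,"dz":-92,"yaw":0},{"hand":0,"dx":195,"dy":0,"dz":-98,"yaw":0},{"hand":0,"dx":200,"dy":0,"dz":-100,"yaw":0},{"hand":0,"dx":200,"dy":0,"dz":-100,"yaw":0}]'
python3 - <<'E'
from h import *
t=bot.grab_frame('top')[:,:,::-1].copy(); s=bot.grab_frame('side')[:,:,::-1].copy()
cv2.imwrite('pics/t14.png',t);cv2.imwrite('pics/s14.png',s)
cv2.imwrite('pics/s14c.png',np.vstack([s[290:420,280:420].repeat(4,0).repeat(4,1)]))
cv2.imwrite('pics/t14c.png',np.hstack([t[220:340,150:270].repeat(3,0).repeat(3,1),t[180:300,380:500].repeat(3,0).repeat(3,1)]))
# changes away from pan/mat/arm vs. start
d=cv2.absdiff(t,cv2.imread('pics/top0.png')).max(2)
for n,(x0,y0,x1,y1) in dict(level=(92,225,152,275),driver_a=(298,210,328,298),clamp=(302,162,342,205),driver_b=(490,198,520,270),panrim=(165,225,260,330)).items(): print(n,(d[y0:y1,x0:x1]>30).sum())
E
```

```text
clock: 24.02
position: [0.5526, -0.2554, 0.2316]
tool_rot: [-1.57, -0.001, -1.485]
force: [0.1, 0.2, -1.4]
grip_width: 0.0855
clock: 25.02
position: [0.4691, -0.4638, 0.2298]
tool_rot: [-1.572, 0.001, -1.486]
force: [0.7, -0.4, 0.3]
grip_width: 0.0852
level 0
driver_a 0
clamp 0
driver_b 1416
panrim 1203
```

View pics/t14.png

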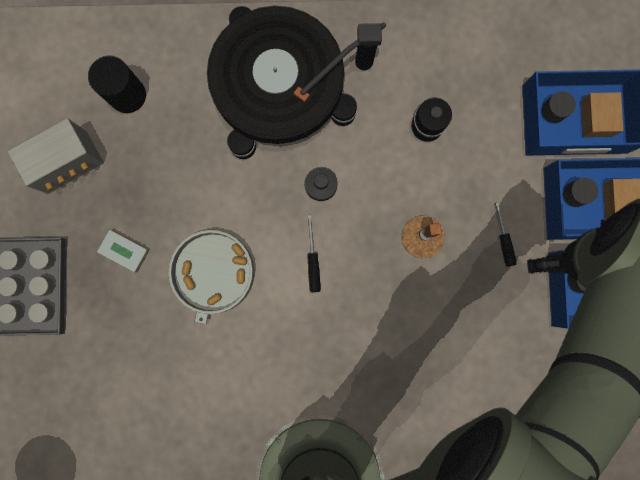

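View pics/t14c.png

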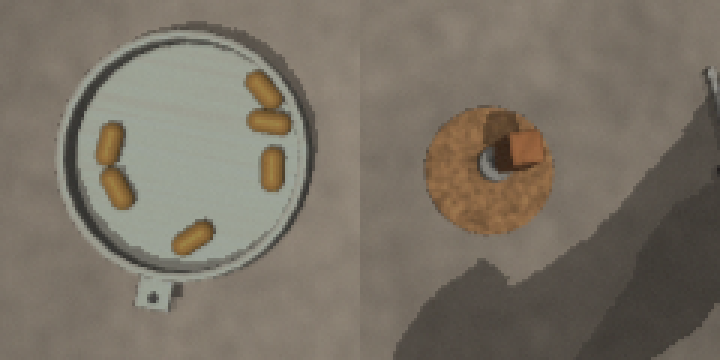

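View pics/s14.png

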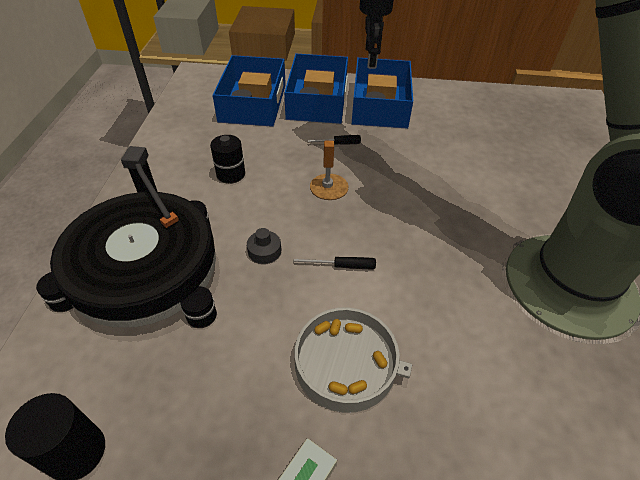

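View pics/s14c.png

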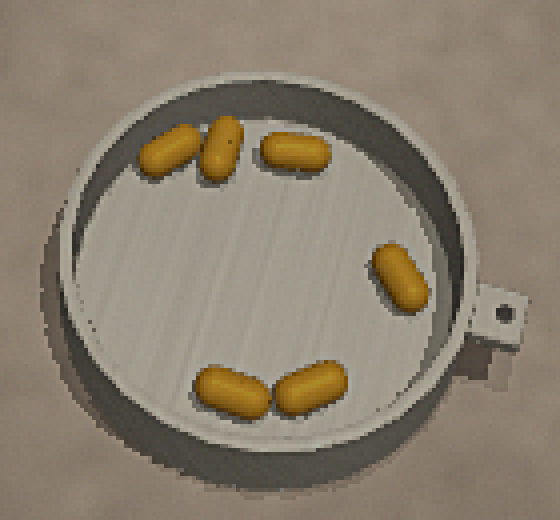

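Top view: six separate beads in the pan, and the stirrer at (428,233) inside the mat. The level, driver_a and clamp are unchanged; driver_b's pixel difference is the arm's shadow. Last check is bead heights from top and side.

```bash
python3 - <<'E'
from h import *
Ct=cam('top');Cs=cam('side')
T=lambda x,y:(150+x/3-.17,220+y/3-.17); S=lambda x,y:(280+x/4-.17,290+y/4-.17)
for nm,t,s in [('far',(264,90),(170,150)),('mid',(269,122),(221,149)),('near',(272,169),(296,152)),('L1',(110,144),(232,392)),('L2',(118,189),(311,388)),('lug',(193,238),(400,278))]:
    p,e=tri(ray('top',*T(*t),Ct),ray('side',*S(*s),Cs));print(nm,p.round(4),round(e*1e3,1))
print('pan rim shift', end=' ')
for f in('top0','t14'):
    im=cv2.imread(f'pics/{f}.png');h=cv2.cvtColor(im,cv2.COLOR_BGR2HSV);k=((h[...,1]<32)&(h[...,2]>90)).astype(np.uint8);k[:,:160]=0;k[:,262:]=0;k[:222]=0;k[332:]=0
    cs,_=cv2.findContours(k,0,cv2.CHAIN_APPROX_NONE);c=max(cs,key=cv2.contourArea);print(cv2.boundingRect(c),end=' ')
print('\nstirrer top',onplane('top',150*0+380+(526-360)/3,180+148/3,.134,Ct), bot.observe()['clock'])
E
```

```text
far [0.5242 0.1759 0.0153] 1.3
mid [0.4996 0.1724 0.0149] 1.3
near [0.4633 0.1704 0.0155] 1.7
L1 [0.4852 0.2943 0.0146] 1.3
L2 [0.4506 0.2885 0.014 ] 1.6
lug [0.412  0.2313 0.0147] 1.7
pan rim shift (168, 230, 85, 95) (168, 230, 85, 94) 
stirrer top [ 0.55082973 -0.25664655  0.134     ] 25.1167
```

All six beads come out at the same height (14.0–15.5 mm). That is about 4 mm under nominal, a shared calibration offset, so none sits on another. The pan outline hasn't moved.

```bash
python3 -c "
from workcell import bot
print(bot.job_done())"
```

```text
the job is handed in; nothing more can be done
None
```

I handed the job in at about 25 s. All six beads lie flat in the pan, and the stirrer stands upright on its cork mat.

**What I did:** I gripped the stirrer, lowered its foot to about 6 mm above the pan floor just inside the lug, and stirred anticlockwise for three turns, ending back at the lug. After two turns one bead was still propped on its two neighbours. A third turn, about 41 mm from the pan's centre where it passed that bead, freed it. I then set the stirrer back down, released it and moved the arm aside.

**Last checks:**
- **Beads:** all six measure the same height to within 1.5 mm. Those heights are about 4 mm under the true value, and I put that shared offset down to calibration.
- **Pan:** its outline is the same as at the start to within a pixel.
- **Stirrer:** its axis is about 6 mm from the mat's centre, so the whole foot is on the cork.
- **Other things:** the level, long screwdriver and clamp show no change. The short screwdriver's pixel comparison failed because the arm's shadow lies across it. It looks to be in the same place, and the arm never went near it.

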